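Unhook the reagent cassette from its dock and stand it in the tray

ROBOT

A 6-joint arm with a two-finger parallel gripper is mounted at the origin on the work surface. World frame = base frame: x ahead of the robot, y to its left, z up, the work surface at z = 0. Lengths are in m, angles in rad, forces in N, time in s.
With the tool pointing down it reaches from about 0.35 to 0.975 m from the base axis. Payload 7.1 kg.
Tool frame: the origin (TCP) lies midway between the tips of the shut fingers; the grasp point (between the pads) lies 19 mm behind it; z points along the fingers, x is the direction in which the jaws open and shut, and the axes are right-handed (so a half turn about z gives the same grasp; the last joint's range is limited). The gripper opens to 88 mm and grips with 3 to 60 N. Pads are 20 mm wide; open, the fingers measure 115 mm over their backs; the gripper's body (75 mm by 178 mm) begins 61 mm behind the grasp point.
Start: joints at [1.126, 0.423, 1.63, -0, 1.089, -0.019], TCP at [0.258, 0.569, 0.223] pointing down, gripper open.
Joint ranges: [-3, 3], [-0.9, 2.11], [0.09, 2.58], [-1.31, 4.45], [0.11, 2.69], [-2.54, 2.54]. Speed limits (rad/s): [2.39, 2.39, 3.01, 3.14, 3.14, 3.14].

INTERFACE

Orientations are given as a unit quaternion [w, x, y, z].
In Python, from station import move_pose, movel, movej, command_gripper, wait, inverse_kinematics, read_camera, camera_info, MotionError, job_done, get_time, get_joint_pos, get_qvel, get_effort, get_tcp_pos, get_ee_rot, get_ft_force, get_ft_torque, get_grip_width gives the robot as it stands. Calls block until the motion is done:
- move_pose(position, orientation): joint-space move of the TCP to a pose.
- movel(position, frame=None, v=0.15, until_force=None): straight line of the TCP; frame=None keeps the orientation; v is the mean speed in m/s. With until_force (N) it stops when the force on the tool has changed by that much, and returns True; else False.
- movej(angles): joint-space move.
- command_gripper(opening): opening from 0.0 (shut) to 1.0 (fully open); the grip force is fixed at half the most; returns when the fingers have stopped.
- wait(seconds).
- inverse_kinematics(position, orientation): joint angles nearest the present ones, or None.
- read_camera(name): name is "side" or "top" or "wrist"; returns the picture (384x512x3 uint8, red, green, blue); there is no depth.
- camera_info(name): a dict with "intrinsics" (3x3 intrinsics, pixels), "T" (4x4, takes a point from camera to world coordinates); the wrist camera has in their place "tool_from_camera" (4x4, takes a point from camera to tool coordinates, whose origin is the TCP and whose axes are the tool frame's). Camera axes: x right, y up, looking along -z (the intrinsics and any distortion apply to the point x, -y, -z); pixel columns grow to the right and rows downward; lengths in m; the calibration is good to about 2 mm. A picture is of the moment at which its call begins: read the wrist's pose just before it. camera_info takes no time and is no camera call.
A pose or a line that the arm cannot do raises MotionError and nothing moves.
- job_done(): hands the job in, once; it reports no verdict.
Readings, each from a call of its own:
- get_time(): time.
- get_joint_pos(): joint angles.
- get_qvel(): joint speeds.
- get_effort(): joint torques, N m.
- get_tcp_pos(): TCP position.
- get_ee_rot(): TCP orientation.
- get_ft_force(): force on the tool from outside, world axes, zero at the start.
- get_ft_torque(): the same for the moment, N m.
- get_grip_width(): opening from 0.0 (shut) to 1.0 (fully open).
Only numpy, scipy, OpenCV 4.12 (cv2) and the standard library are available. Lean on these libraries where they do the work, as an engineer would, in place of code of your own. Each camera call takes 0.05 s, during which the arm holds its last target.

TASK

Take the white reagent cassette out of the blue dock and stand it upright in the empty half of the red tray, then let go. Its orange hook is caught under the dock's yellow lip, so lean it back away from the lip, against the sprung black pad, just until the hook is free (feel for it, the lip is set differently each time), and lift it out gently, forcing nothing. Do not drop it, and leave the glassware where it is.

Things in the scene. Friction and masses are not known exactly. Their poses are not given: they have to be found in the camera images.
- cassette_center (a point): White rigid cassette, box 32 (x) x 60 (y) x 105 (z) mm, violet windows, 0.2 to 0.4 kg. This point is on its middle axis, 72.5 mm above its underside; z up, x to the hook's side. On top, central, an orange grip fin 28 (x) x 12 (y) x 50 (z) mm, its top 155 mm above the underside: pinch it across y from above.
- cassette_hook (a point): Top front edge of the cassette's orange hook: a tooth on its +x face reaching x = 38 mm from the cassette's axis, 36 mm wide, 90 to 100 mm above the underside. The cassette must rise 35 mm, still leaned back, for the hook to pass the lip; then all is free.
- dock: Fixed blue dock, base 170 (x) x 130 (y) x 12 mm; origin centre of underside, x towards the yellow lip. The cassette stands at its centre, same axes, in a black socket (floor 12 mm up, inside 38 x 65 mm, walls 18 mm high: 2 mm play to -x, 4 mm to +x). Lip and pad ride on one aluminium frame, clamped up to 6.5 mm either way along x, unknown each time. Over 18 N between cassette and dock is forcing it.
- lip_midsetting (a point): Middle of the lower inner edge of the yellow lip, IF the frame were at mid-setting (the true one is up to 6.5 mm off along the dock's x). Lip 104 mm wide, 8 mm thick, underside 124 mm above the dock's underside, 12 mm above the standing hook's top; it overlaps the hook by 4.5 to 17.5 mm. Straight up the hook jams under it, while the socket still holds the foot.
- pad_midsetting (a point): Face of the sprung black pad (44 x 16 mm) at mid-setting; it shifts with the lip, 1.5 to 14.5 mm behind the cassette's back. Pushed to -x it gives from 2 N, 2 N more per mm, to a solid end at 4.5 mm (11 N). Lean the cassette's top to -x about its rear lower edge: the hook is clear of the lip once the pad is in 2.5 to 4 mm (7 to 10 N), at 0.04 to 0.2 rad.
- tray_bay (a point): Centre of the floor of the empty half of the fixed red tray (outside 150 (x) x 230 (y) x 40 mm, walls 4 mm, floor 4 mm above the bench, a divider across the middle of its length, 56.5 mm to -y of this point). The empty half is 142 (x) x 109 (y) mm inside. z up, y along the tray away from the divider.
- flask_center (a point): Small stoppered amber flask, 52 mm across, 92 mm high, in the other half of the tray, 113 mm to -y of the bay's centre; point half-way up.
- conical_a_center (a point): Conical flask with violet filling and cork, 72 mm across, 112 mm high, on the bench; point 50 mm up.
- conical_b_center (a point): A second conical flask, the same.
- beaker_center (a point): Empty glass beaker, 72 mm across, 95 mm high; point half-way up.
Mind the look-alikes: they are no part of the job. What is shaped like the dock but brown or green is not meant.

How it is judged:
On the way:
1. the cassette is out of the dock, its hook above the lip (z of cassette_center in the frame of dock above 0.1245 m), for 0.1 s.
At the end, for the whole second after the job is handed in: The cassette stands on the floor of the tray's empty half (its middle within 60 mm of the bay's centre along x and 45 mm along y, its height within 4 mm of standing on that floor), upright within 0.08 rad, released and at rest (x of cassette_center in the frame of tray_bay between -0.06 and 0.06 m and y of cassette_center in the frame of tray_bay between -0.045 and 0.045 m and z of cassette_center in the frame of tray_bay between 0.068 and 0.0765 m and angle between cassette_center's own z axis and vertical below 0.08 rad and linear speed of cassette below 0.01 m/s and contact force between cassette and the fingers below 0.1 N); the robot touches nothing.
It fails at once if the cassette and the dock are forced together with more than 18 N while it is raised or leaned (contact force between cassette and dock above 18 N and (angle between cassette_center's own z axis and vertical above 0.02 rad or z of cassette_center in the frame of dock above 0.0865 m)).
It fails at once if the cassette is let go more than 20 mm above the tray's floor, away from the dock (contact force between cassette and the fingers below 0.1 N and z of cassette_center in the frame of tray_bay above 0.0925 m and horizontal distance between cassette_center and dock above 0.06 m).
It fails at once if glassware moved by more than 30 mm (distance of any of flask_center, conical_a_center, conical_b_center, beaker_center from where it was at the start of the episode above 0.03 m).
It also fails if it takes over 70 s, if anything falls off the work surface, if the arm or the gripper's body presses on something with over 40 N, if the wrist force passes 120 N, or if a joint passes its speed limit or range.

## Working session

There is one attempt and no reset: what is moved stays moved. The work goes in short steps, each a Python script; the robot and the scene stay as the last script left them, time stands still between calls to the robot, and variables do not carry over. Pictures are saved under pics/ and viewed, and the job is handed in when it is done.

```bash
mkdir -p pics; ls
python3 - <<'E'
from station import *
import cv2
for n in ["side","top","wrist"]:
    im=read_camera(n); cv2.imwrite(f"pics/{n}0.png",im[:,:,::-1]); print(n,camera_info(n))
print(get_tcp_pos(),get_ee_rot(),get_time())
E
```

```text
pics
side {'intrinsics': array([[355.08322737,   0.        , 259.2544717 ],
       [  0.        , 355.08322737, 199.73575359],
       [  0.        ,   0.        ,   1.        ]]), 'T': array([[ 0.91588578,  0.25335599, -0.31139039,  0.21612939],
       [-0.40116443,  0.54895606, -0.73329008, -0.85257077],
       [-0.01484379,  0.79652871,  0.60441846,  0.72559919],
       [ 0.        ,  0.        ,  0.        ,  1.        ]])}
top {'intrinsics': array([[365.96160394,   0.        , 258.04140773],
       [  0.        , 365.96160394, 191.79847319],
       [  0.        ,   0.        ,   1.        ]]), 'T': array([[ 0.0130947 ,  0.994907  , -0.09994291,  0.45704985],
       [-0.99985221,  0.01414182,  0.00977583, -0.07080179],
       [ 0.01113941,  0.09980013,  0.99494515,  1.04771686],
       [ 0.        ,  0.        ,  0.        ,  1.        ]])}
wrist {'intrinsics': array([[277.41026971,   0.        , 261.28536401],
       [  0.        , 277.41026971, 193.14896888],
       [  0.        ,   0.        ,   1.        ]]), 'tool_from_camera': array([[ 9.99999837e-01, -5.02479324e-04,  2.71846499e-04,
        -8.42036091e-04],
       [-4.14444887e-04, -9.65559966e-01, -2.60180285e-01,
        -7.09040395e-02],
       [ 3.93219310e-04,  2.60180130e-01, -9.65560016e-01,
        -1.62782155e-01],
       [ 0.00000000e+00,  0.00000000e+00,  0.00000000e+00,
         1.00000000e+00]])}
[0.25796976 0.5688332  0.22209315] [ 3.08426659e-04  8.40543111e-01  5.41744362e-01 -4.80601684e-04] 0.15
```

View pics/side0.png

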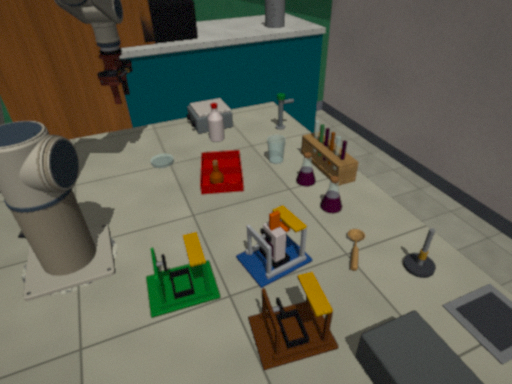

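View pics/top0.png

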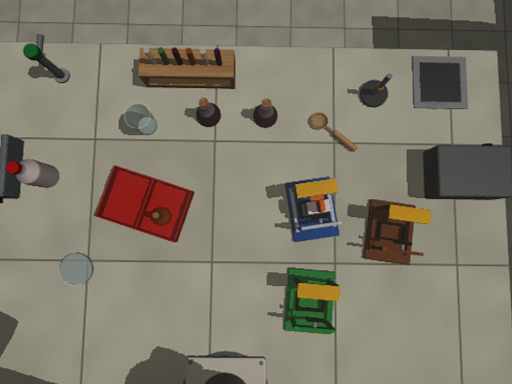

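The side view shows blue dock with white cassette at (275,245), green empty dock at (182,285), brown empty dock at (292,330); the red tray is at (221,171) and (145,203) in the top view. The blue one with the white cassette fits; I'll confirm in an enlarged crop.

Run:
```python
import cv2,numpy as np
s=cv2.imread("pics/side0.png")[190:290,225:325]; t=cv2.imread("pics/top0.png")[165:255,270:360]
a=cv2.resize(s,(400,400),interpolation=cv2.INTER_CUBIC); b=cv2.resize(t,(400,400),interpolation=cv2.INTER_CUBIC)
cv2.imwrite("pics/crop0.png",np.hstack([a,b]))
t=cv2.imread("pics/top0.png")[150:255,80:210]
cv2.imwrite("pics/crop1.png",cv2.resize(t,None,fx=5,fy=5,interpolation=cv2.INTER_CUBIC))
```

```text
(no output)
```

View pics/crop0.png

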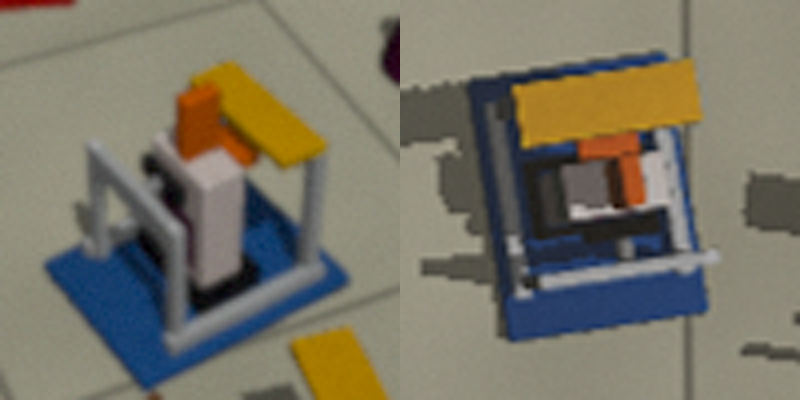

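View pics/crop1.png

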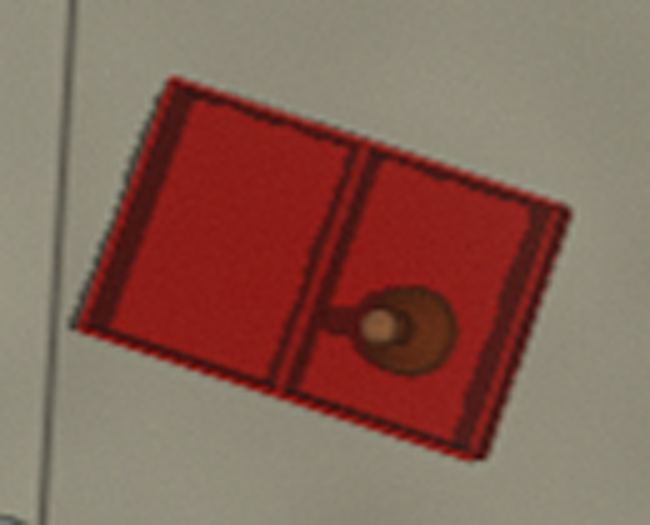

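The crops confirm it: the white cassette with orange fin and hook is in the blue dock, with the lip towards image-up (world +x). The tray's empty half is on the left in the top view. Next, a coarse measurement from the top camera.

```bash
cat > h.py <<'E'
import numpy as np,cv2
from station import *
from scipy.spatial.transform import Rotation as R
def q2R(q): return R.from_quat(np.r_[q[1:],q[0]]).as_matrix()
def R2q(M):
    q=R.from_matrix(M).as_quat(); return np.r_[q[3],q[:3]]
def camT(n,p=None,q=None):
    i=camera_info(n)
    if n!="wrist": return i["intrinsics"],i["T"]
    T=np.eye(4);T[:3,:3]=q2R(q);T[:3,3]=p
    return i["intrinsics"],T@i["tool_from_camera"]
def onplane(uv,K,T,z):
    uv=np.atleast_2d(np.asarray(uv,float))
    d=np.c_[(uv[:,0]-K[0,2])/K[0,0],-(uv[:,1]-K[1,2])/K[1,1],-np.ones(len(uv))]@T[:3,:3].T
    o=T[:3,3]; return o+d*((z-o[2])/d[:,2])[:,None]
def proj(P,K,T):
    P=np.atleast_2d(P); c=(P-T[:3,3])@T[:3,:3]
    return np.c_[K[0,0]*c[:,0]/-c[:,2]+K[0,2],-K[1,1]*c[:,1]/-c[:,2]+K[1,2]]
def ray(uv,K,T):
    d=T[:3,:3]@np.array([(uv[0]-K[0,2])/K[0,0],-(uv[1]-K[1,2])/K[1,1],-1]); return T[:3,3],d/np.linalg.norm(d)
def rect(P):
    (c,s,a)=cv2.minAreaRect((P[:,:2]*1000).astype(np.float32)); return np.array(c)/1000,s,a
def down(yaw): # tool x axis along world yaw, z down
    c,s=np.cos(yaw),np.sin(yaw)
    return np.array([[c,s,0],[s,-c,0],[0,0,-1.]])
E
python3 - <<'E'
from h import *
im=cv2.imread("pics/top0.png");hsv=cv2.cvtColor(im,cv2.COLOR_BGR2HSV)
K,T=camT("top")
H,S,V=cv2.split(hsv)
def big(m):
    n,l,st,c=cv2.connectedComponentsWithStats(m.astype(np.uint8)); k=1+np.argmax(st[1:,4]); print(st[k]); return (l==k)
def pts(m):
    v,u=np.nonzero(m); return np.c_[u,v]
print("blue",rect(onplane(pts(big((H>105)&(H<125)&(S>150)&(V>60))),K,T,.012)))
red=big(((H<5)|(H>175))&(S>170)&(V>50))
r=onplane(pts(red),K,T,.04); print("red",rect(r))
y=(H>18)&(H<26)&(S>180)&(V>120); y[:,:280]=0;y[205:]=0;y[:,345:]=0
print("yellow",rect(onplane(pts(big(y)),K,T,.132)))
o=(H>4)&(H<15)&(S>180)&(V>120);o[:,:280]=0;o[:,345:]=0;o[:180]=0;o[225:]=0
P=pts(o);print(P.min(0),P.max(0)); print("orange@.167",onplane(P,K,T,.167).mean(0))
E
```

```text
[294 227  45  14 392]
blue (array([ 0.44610657, -0.24529601]), (25.69008445739746, 124.18883514404297), 9.071455955505371)
[  96  166   98   76 4244]
red (array([0.52208203, 0.23080463]), (234.2347412109375, 146.8284912109375), 72.52823638916016)
[296 179  42  19 542]
yellow (array([ 0.56145538, -0.22597449]), (34.60118103027344, 102.01485443115234), 9.174478530883789)
[310 195] [324 210]
orange@.167 [ 0.52616992 -0.22622908  0.167     ]
```

Dock yaw is about 9.1°, the fin sits near (0.526, -0.226), and the tray's long axis is at 72.5°. All sizes agree with those given (234 x 147 mm for the tray, 102 mm for the lip). Next I'll move the wrist camera over the dock.

```bash
python3 - <<'E'
from h import *
y=np.radians(9.1); X=np.array([np.cos(y),np.sin(y),0])
q=R2q(down(y+np.pi/2))
def show(n):
    p,qq=get_tcp_pos(),get_ee_rot(); im=read_camera("wrist"); cv2.imwrite(f"pics/{n}.png",im[:,:,::-1]); np.savez(f"pics/{n}.npz",p=p,q=qq)
c=np.array([.526,-.226,0])
p0=get_tcp_pos(); movel([p0[0],p0[1],.36])
move_pose(c-.03*X+[0,0,.32],q); show("w1"); print(get_joint_pos())
movel(c-.12*X+[0,0,.32],v=.2); show("w2")
print(get_tcp_pos(),get_time(),get_ft_force())
E
python3 -c "
import cv2,numpy as np
cv2.imwrite('pics/w12.png',np.vstack([cv2.imread('pics/w1.png')[60:350],cv2.imread('pics/w2.png')[60:350]]))"
```

```text
[-4.55846419e-01  2.06608732e-01  1.70211129e+00  1.05572760e-04
  1.23283601e+00 -2.18635561e+00]
[ 0.4086085  -0.24515214  0.32036507] 4.85 [-0.22003452  0.1667888  -0.00599925]
```

View pics/w12.png

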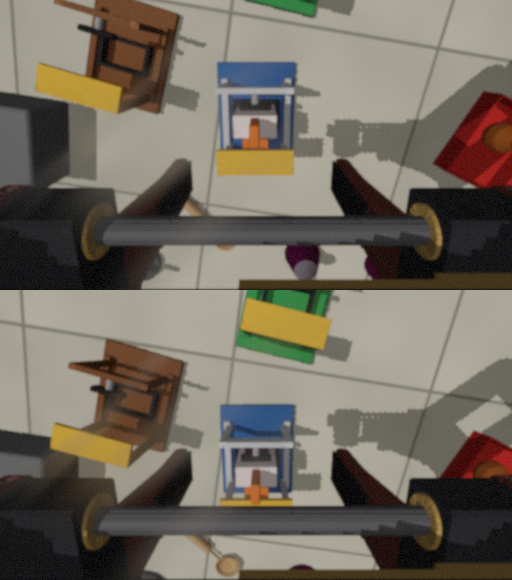

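Top half (w1): blue dock with lip at about (256,162+60) and fin at about (255,133+60). Bottom half (w2): dock at (258,455-290+60) with fin at (256,487-290+60). I'll enlarge and measure.

Run:
```python
import cv2,numpy as np
a=cv2.imread("pics/w1.png")[115:240,205:310]; b=cv2.imread("pics/w2.png")[170:285,205:310]
f=lambda x:cv2.resize(x,(399,int(x.shape[0]*3.8)),interpolation=cv2.INTER_CUBIC)
a,b=f(a),f(b); b=np.pad(b,((0,a.shape[0]-b.shape[0]),(0,0),(0,0)))
cv2.imwrite("pics/c12.png",np.hstack([a,b]))
```

```text
(no output)
```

View pics/c12.png

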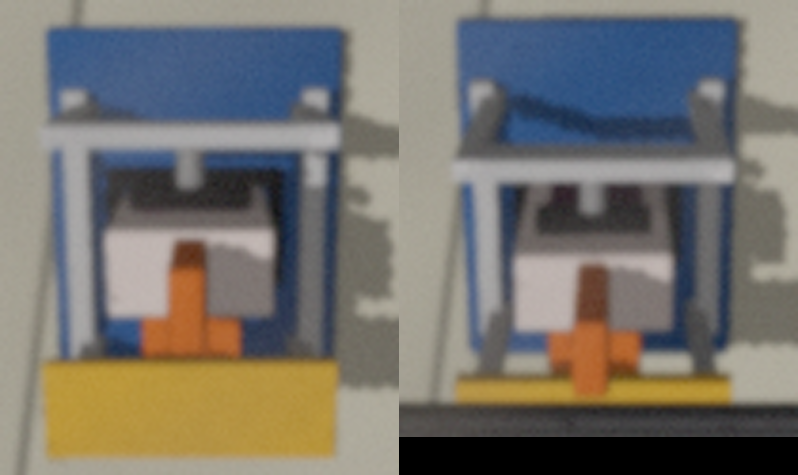

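Run:
```python
from h import *
def big(m):
    n,l,st,c=cv2.connectedComponentsWithStats(m.astype(np.uint8)); k=1+np.argmax(st[1:,4]); print(st[k],end=' '); return (l==k)
def pts(m):
    v,u=np.nonzero(m); return np.c_[u,v]
for n,roi in (("w1",(110,250,200,315)),("w2",(165,285,200,310))):
    d=np.load(f"pics/{n}.npz"); K,T=camT("wrist",d["p"],d["q"])
    im=cv2.imread(f"pics/{n}.png");H,S,V=cv2.split(cv2.cvtColor(im,cv2.COLOR_BGR2HSV))
    ok=np.zeros(H.shape,bool); ok[roi[0]:roi[1],roi[2]:roi[3]]=1
    b=big(ok&(H>105)&(H<125)&(S>140)&(V>60)); P=onplane(pts(b),K,T,.012); print(n,"blue",rect(P))
    y=big(ok&(H>17)&(H<28)&(S>170)&(V>110)); print("yellow",rect(onplane(pts(y),K,T,.132)))
    o=big(ok&(H>4)&(H<15)&(S>170)&(V>90)); Q=pts(o); print("orange",Q.min(0),Q.max(0),rect(onplane(Q,K,T,.167)))
    for r in range(Q[:,1].min(),Q[:,1].max()+1):
        u=Q[Q[:,1]==r][:,0]; print(r,u.min(),u.max(),end='; ')
    print()
```

```text
[262 124  32  21 335] w1 blue (array([ 0.44820175, -0.21104881]), (28.161880493164062, 58.86906433105469), 37.40435028076172)
[218 210  43  23 424] yellow (array([ 0.56143292, -0.25079482]), (30.378253936767578, 57.94879150390625), 14.176486015319824)
[243 180  24  29 337] orange [243 180] [266 208] (array([ 0.51284497, -0.23666771]), (34.25106430053711, 27.513927459716797), 9.174860954284668)
180 253 256; 181 252 256; 182 255 256; 183 254 257; 184 252 256; 185 252 257; 186 251 257; 187 251 257; 188 251 257; 189 251 257; 190 251 257; 191 251 257; 192 251 257; 193 251 257; 194 251 257; 195 251 257; 196 251 257; 197 251 257; 198 250 258; 199 249 260; 200 244 266; 201 244 266; 202 244 266; 203 244 266; 204 244 266; 205 244 266; 206 243 266; 207 243 266; 208 243 266; 
[ 232  176   61   31 1267] w2 blue (array([ 0.46011899, -0.23736624]), (54.46981430053711, 105.45643615722656), 9.115887641906738)
[248 269  43   7 223] yellow (array([ 0.54445428, -0.21319519]), (9.56743049621582, 59.79059600830078), 9.135183334350586)
[246 254  22  20 259] orange [246 254] [267 273] (array([ 0.51300507, -0.23468791]), (23.193416595458984, 26.20407485961914), 44.11052322387695)
254 257 257; 255 253 257; 256 253 258; 257 252 259; 258 252 266; 259 248 267; 260 247 267; 261 246 267; 262 246 267; 263 246 266; 264 246 266; 265 247 266; 266 250 266; 267 249 266; 268 250 260; 269 251 259; 270 251 259; 271 252 258; 272 252 258; 273 254 254;
```

Both crops show the dock clearly. In w1 the cassette top's corners are at pixels (233,175) to (277,199). In w2 they are at (236,236) to (277,257). I'll cast the corners onto their known heights.

Run:
```python
from h import *
y=np.radians(9.1); X=np.array([np.cos(y),np.sin(y)]);Y=np.array([-X[1],X[0]])
def rep(n,name,uv,z):
    if n in("w1","w2"):
        d=np.load(f"pics/{n}.npz"); K,T=camT("wrist",d["p"],d["q"])
    else: K,T=camT(n)
    P=onplane(uv,K,T,z)[:,:2]; c=P.mean(0); print(n,name,"mean",c.round(4),"dockaxes",np.c_[P@X,P@Y].round(4).tolist())
rep("w1","cas",[(232.6,175),(277.4,175),(277.4,198.7),(232.6,198.7)],.117)
rep("w2","cas",[(236,236.3),(276.8,236.3),(276.8,256.8),(236,256.8)],.117)
rep("w1","base rear",[(217.6,122.4),(295,122.4)],.012)
rep("w2","base",[(220.5,174.7),(293.7,174.7),(290.8,262.1),(223.7,262.1)],.012)
rep("w1","lip",[(217,210),(293.7,210),(293.5,235),(217,235)],.132)
rep("w2","lip",[(220.5,269.5),(291.5,269.5)],.132)
rep("w2","fin top far/near edge",[(252,274),(258.5,274),(258.5,254.7),(252.5,254.7)],.167)
# w1 fin top +x end
rep("w1","fin top end",[(249.5,208),(259,208)],.167)
rep("top","base",[(270+98/4.444,165+340/4.444*1.0)],.012)
rep("top","base rear R",[(270+705/4.444-90,165+310/4.444),(270+510/4.444-90,165+341/4.444)],.012)
```

```text
w1 cas mean [ 0.5164 -0.2365] dockaxes [[0.456, -0.3452], [0.4559, -0.2851], [0.489, -0.2846], [0.4891, -0.3461]]
w2 cas mean [ 0.5157 -0.2361] dockaxes [[0.4557, -0.3438], [0.4557, -0.2855], [0.488, -0.285], [0.488, -0.3445]]
w1 base rear mean [ 0.4339 -0.2496] dockaxes [[0.389, -0.3787], [0.3888, -0.2514]]
w2 base mean [ 0.5151 -0.2367] dockaxes [[0.3873, -0.3783], [0.3873, -0.2518], [0.555, -0.2521], [0.5551, -0.3787]]
w1 lip mean [ 0.5616 -0.2288] dockaxes [[0.5004, -0.3656], [0.5003, -0.2635], [0.5362, -0.2626], [0.5364, -0.3671]]
w2 lip mean [ 0.5435 -0.2321] dockaxes [[0.4999, -0.3654], [0.4999, -0.2648]]
w2 fin top far/near edge mean [ 0.516  -0.2365] dockaxes [[0.4857, -0.3195], [0.4857, -0.3112], [0.4584, -0.3111], [0.4585, -0.3186]]
w1 fin top end mean [ 0.5298 -0.2342] dockaxes [[0.4861, -0.3208], [0.4861, -0.3094]]
top base mean [ 0.4221 -0.1784] dockaxes [[0.3886, -0.2429]]
top base rear R mean [ 0.4321 -0.2478] dockaxes [[0.3881, -0.3758], [0.3869, -0.2503]]
```

Everything agrees to about 1 mm: cassette 33 x 60, dock 168 x 127, and the cassette and dock centres coincide. The centre is (0.472, -0.315) in dock axes, i.e. world (0.516, -0.236). The lip's inner edge is at +28 mm, so it overlaps the hook by about 10 mm, and I expect a lean of about 0.11 rad. I'll approach with the flipped yaw to keep joint 6 off its limit, and take force baselines while tilted in free air.

```bash
cat >> h.py <<'E'
yaw=np.radians(9.1)
DX=np.array([np.cos(yaw),np.sin(yaw),0]);DY=np.array([-DX[1],DX[0],0]);DZ=np.array([0,0,1.])
C=DX*.472+DY*-.315   # cassette axis on bench
Q0=down(yaw-np.pi/2)
GZ=.126              # TCP z at grasp, standing cassette
def pose(th,dz=0,dx=0):
    """tool pose with cassette leaned th (top to -x) about its rear lower edge"""
    piv=C-DX*.016+DZ*.012
    M=R.from_rotvec(-DY*th).as_matrix()
    p=piv+M@((C+DZ*GZ)-piv)+DZ*dz+DX*dx
    return p,R2q(M@Q0)
def ft(n=5):
    f=[];t=[]
    for _ in range(n): wait(.02); f.append(get_ft_force()); t.append(get_ft_torque())
    f=np.mean(f,0);t=np.mean(t,0); A=np.array([DX,DY,DZ]); return A@f,A@t
E
python3 - <<'E'
from h import *
np.set_printoptions(precision=2,suppress=True)
for th in (.12,0.):
    p,q=pose(th,.14); move_pose(p,q); wait(.3); print(th,ft(),get_joint_pos())
p,q=pose(0); print(inverse_kinematics(p,q)); 
movel(p+[0,0,.06],v=.15); print(movel(p,v=.06,until_force=6),get_tcp_pos(),ft())
im=read_camera("wrist"); cv2.imwrite("pics/g1.png",im[:,:,::-1]); im=read_camera("side"); cv2.imwrite("pics/s1.png",cv2.resize(im[170:290,200:340,::-1],None,fx=5,fy=5))
print(get_time())
E
```

```text
0.12 (array([-0.04,  0.14,  0.02]), array([0.01, 0.19, 0.01])) [-0.51  0.23  1.81  0.09  1.01  0.86]
0.0 (array([ 0.24, -0.08, -0.41]), array([0.01, 0.15, 0.02])) [-0.45  0.29  1.72  0.    1.13  0.96]
[-0.45  0.47  1.82 -0.    0.85  0.96]
False [ 0.52 -0.24  0.13] (array([ 0.1 , -0.2 ,  0.23]), array([-0.01,  0.15,  0.  ]))
10.55
```

View pics/s1.png

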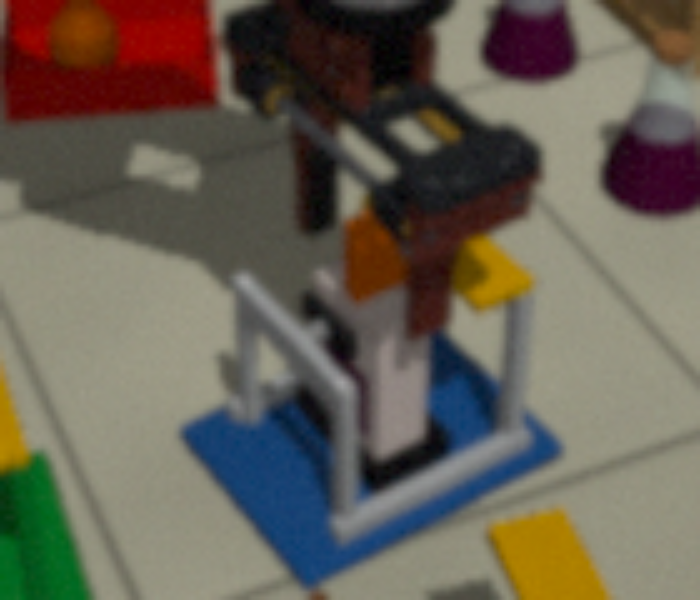

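View pics/g1.png

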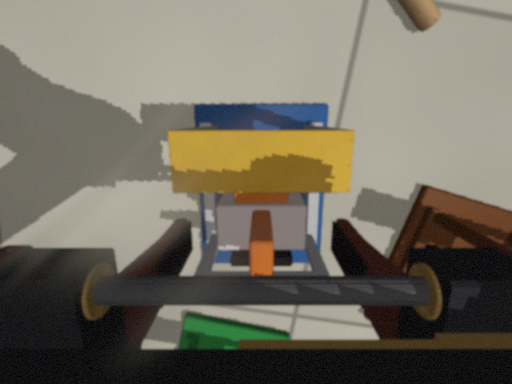

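Fingers straddle the fin: in the wrist view it lies at (262,240), midway between the fingertips at (190,225) and (335,225). The force baseline barely changes with tilt. Now I'll grip, lift about 1 mm, and lean in small steps while watching the force.

Run:
```python
from h import *
np.set_printoptions(precision=2,suppress=True)
command_gripper(0.0); wait(.2); print("w",get_grip_width()*88); print(ft())
for dz in (.0005,.001,.0015):
    p,q=pose(0,dz); movel(p,v=.02); wait(.15); print(dz,*ft(), (get_tcp_pos()-p)*1000)
print(get_time())
```

```text
w 12.087216160128705
(array([0.29, 0.12, 0.  ]), array([-0.01,  0.14, -0.03]))
0.0005 [ 0.26 -0.21 -3.8 ] [-0.01  0.14 -0.01] [-0.15  0.09 -0.18]
0.001 [-0.05  0.11 -3.69] [ 0.01  0.13 -0.02] [-0.01  0.01  0.  ]
0.0015 [-0.13  0.23 -3.69] [0.02 0.16 0.02] [ 0.    0.01 -0.01]
13.4333
```

Grip width is 12.1 mm, as the fin should be. The weight reads 3.7 N (0.38 kg) and the cassette is off the floor. Now I lean it.

```bash
cat > lean.py <<'E'
from h import *
import sys
np.set_printoptions(precision=2,suppress=True)
a,b,st=map(float,sys.argv[1:4]); lim=float(sys.argv[4])
for th in np.arange(a,b+1e-9,st):
    p,q=pose(th,.001,min(.002,.02*th)); movel(p,frame=q,v=.02); wait(.08); f,t=ft(4); print(round(th,4),f,t)
    if f[0]>lim or abs(f[2]+3.7)>3 or abs(f[1])>3: print("stop"); break
print(get_time())
E
python3 lean.py .01 .1 .01 4
```

```text
0.01 [ 0.1   0.14 -3.4 ] [-0.    0.16  0.01]
0.02 [ 0.45  0.22 -3.75] [0.01 0.18 0.  ]
0.03 [ 0.04  0.11 -3.45] [ 0.   0.2 -0. ]
0.04 [-0.2  -0.22 -3.6 ] [ 0.02  0.22 -0.02]
0.05 [ 0.06 -0.03 -3.56] [ 0.01  0.19 -0.  ]
0.06 [-0.1  -0.66 -3.86] [0.02 0.22 0.01]
0.07 [-0.24 -0.45 -3.85] [ 0.03  0.23 -0.01]
0.08 [ 0.56  0.2  -3.53] [0.01 0.14 0.02]
0.09 [ 2.78 -0.02 -4.18] [ 0.   -0.27  0.02]
0.1 [ 4.08  0.11 -3.18] [ 0.03 -0.56  0.02]
stop
17.4333
```

The pad engages at about 0.083 rad: 2.8 N at 0.09 and 4.1 N at 0.10, with a slope that fits 2 N/mm. I'll go on to about 8.5 N.

```bash
python3 lean.py .105 .14 .005 8.0
```

```text
0.105 [ 5.28  0.55 -2.29] [ 0.08 -0.71  0.  ]
0.11 [ 6.15  0.82 -2.75] [ 0.12 -0.85  0.05]
0.115 [ 6.55  0.71 -2.71] [ 0.18 -0.94  0.07]
0.12 [ 7.1   0.78 -2.46] [ 0.22 -1.06  0.05]
0.125 [ 7.42  1.53 -2.82] [ 0.26 -1.19  0.07]
0.13 [ 7.92  1.45 -2.69] [ 0.32 -1.27  0.08]
0.135 [ 8.42  1.81 -2.61] [ 0.39 -1.41  0.08]
stop
20.2333
```

The slope has fallen and a small side force is growing (1.8 N). I'll look before going on.

Run:
```python
from h import *
a=read_camera("side")[195:285,230:320,::-1]
p,q=get_tcp_pos(),get_ee_rot(); b=read_camera("wrist")[:,:,::-1]; cv2.imwrite("pics/l1w.png",b); np.savez("pics/l1w.npz",p=p,q=q)
b=b[110:290,180:345]
cv2.imwrite("pics/l1.png",np.hstack([cv2.resize(a,(400,400),interpolation=2),cv2.resize(b,(367,400),interpolation=2)]))
pp,qq=pose(.135,.001,.002); print((p-pp)*1000,q,qq,get_grip_width()*88)
```

```text
[ 1.32802411 -0.00487354  0.57037603] [-0.05202276  0.7590605  -0.64738639  0.0448514 ] [-0.05132664  0.75923949 -0.64730677  0.04375969] 11.886747009921653
```

View pics/l1.png

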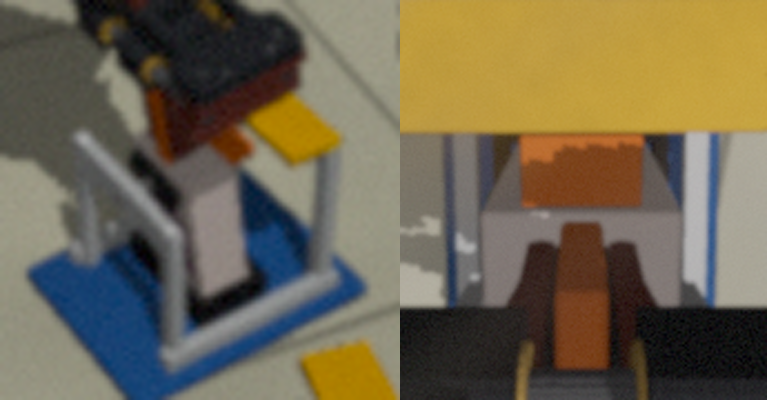

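The arm gives 1.3 mm under 8.4 N, which explains the softer slope: the pad is about 3.1 mm in, consistent with the force reading. I'll lean slightly more, to about 9 N (mid-window), and enlarge the hook and lip gap.

```bash
python3 lean.py .14 .15 .005 8.9
python3 - <<'E'
from h import *
p,q=get_tcp_pos(),get_ee_rot(); b=read_camera("wrist")[:,:,::-1]; cv2.imwrite("pics/l2w.png",b); np.savez("pics/l2w.npz",p=p,q=q)
c=np.vstack([cv2.imread("pics/l1w.png")[160:205,215:300],b[160:205,215:300]])
cv2.imwrite("pics/l2.png",cv2.resize(c,None,fx=6,fy=6,interpolation=cv2.INTER_NEAREST))
print((p-C)@np.array([DX,DY,DZ]).T)
E
```

```text
0.14 [ 9.5   1.89 -2.55] [ 0.41 -1.52  0.06]
stop
20.7333
[-0.0126091  -0.00027367  0.12877032]
```

View pics/l2.png

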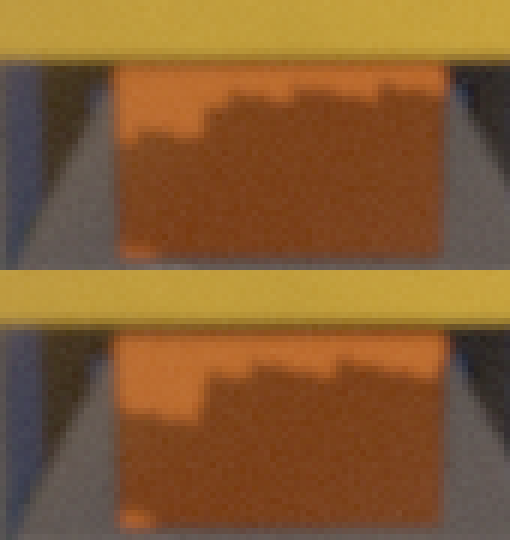

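The visible orange hook is about 33 px long at 1.5 px/mm, which is its whole 22 mm length. Its dark front edge shows just inside the lip line, and at 9.5 N (about 3.7 mm) the hook is free. Now I'll lift vertically, still leaned, with a force guard.

```bash
cat > lift.py <<'E'
from h import *
import sys
np.set_printoptions(precision=2,suppress=True)
a,b,st=map(float,sys.argv[1:4]); th=.14
for dz in np.arange(a,b+1e-9,st):
    p,q=pose(th,dz,.002); hit=movel(p,frame=q,v=.03,until_force=6); f,t=ft(3); print(round(dz,4),hit,f,t[:2])
    if hit or f[2]<-7.5 or abs(f[0])>11.5 or abs(f[1])>4: print("stop"); break
print(get_time(),get_tcp_pos())
E
python3 lift.py .003 .049 .002
```

```text
0.003 False [ 9.64  1.93 -3.77] [ 0.32 -1.46]
0.005 False [ 8.79  1.38 -4.73] [ 0.27 -1.45]
0.007 False [ 8.49  1.32 -3.94] [ 0.25 -1.34]
0.009 False [ 7.83  0.78 -3.95] [ 0.23 -1.33]
0.011 False [ 7.87  0.87 -3.65] [ 0.25 -1.24]
0.013 False [ 7.44  1.45 -3.67] [ 0.21 -1.2 ]
0.015 False [ 7.24  0.75 -3.68] [ 0.23 -1.13]
0.017 False [ 6.17  0.76 -3.26] [ 0.24 -1.13]
0.019 False [ 6.08  0.87 -3.51] [ 0.25 -1.04]
0.021 False [ 6.55  1.17 -3.73] [ 0.25 -0.97]
0.023 False [ 5.68  1.05 -2.99] [ 0.25 -0.91]
0.025 False [ 5.74  1.2  -2.75] [ 0.2  -0.88]
0.027 False [ 5.19  1.38 -2.81] [ 0.24 -0.81]
0.029 False [ 4.81  1.2  -2.69] [ 0.24 -0.76]
0.031 False [ 4.57  1.59 -2.73] [ 0.29 -0.69]
0.033 False [ 4.32  0.6  -3.32] [ 0.3 -0.6]
0.035 False [ 3.25  0.82 -2.64] [ 0.28 -0.49]
0.037 False [ 3.08  0.83 -1.46] [ 0.26 -0.39]
0.039 False [ 2.73  0.97 -1.72] [ 0.19 -0.25]
0.041 False [ 1.88  0.57 -2.52] [ 0.16 -0.18]
0.043 False [ 1.22 -0.26 -3.03] [0.   0.08]
0.045 False [-0.58 -0.22 -2.79] [0.04 0.28]
0.047 False [ 0.09 -0.03 -3.25] [0.02 0.36]
0.049 False [-0.06  0.33 -3.56] [0.02 0.33]
27.9833 [ 0.5  -0.24  0.18]
```

Free: side forces have vanished and only the weight remains. No pulled force exceeded about 1 N beyond it. Next I'll raise high, straighten up and refine the tray from the rim corners.

Run:
```python
from h import *
np.set_printoptions(precision=4,suppress=True)
K,T=camT("top")
P=onplane([(114.4,165.4),(194,191.6),(177.4,242),(95,215)],K,T,.04)[:,:2]
print(P,np.linalg.norm(P-np.roll(P,1,0),axis=1),P.mean(0))
ty=(P[0]+P[3]-P[1]-P[2]);ty/=np.linalg.norm(ty); print("bay",P.mean(0)+.0565*ty,np.degrees(np.arctan2(ty[1],ty[0])))
# divider top corners, px in crop
D=onplane([(80+362/5,150+148/5),(80+277/5,150+388/5)],K,T,.04)[:,:2]; print("div mid",D.mean(0))
K,T=camT("side")
im=cv2.imread("pics/side0.png");H,S,V=cv2.split(cv2.cvtColor(im,cv2.COLOR_BGR2HSV))
m=(((H<6)|(H>174))&(S>150)&(V>50)); m[:, :190]=0;m[:,255:]=0;m[:145]=0;m[200:]=0
v,u=np.nonzero(m); Q=onplane(np.c_[u,v],K,T,.04); print("side rect",rect(Q))
p,q=pose(.14,.17,.0); movel(p,frame=q,v=.12)
p,q=pose(0,.19,0); move_pose(p,q); wait(.3); print(*ft(),get_grip_width()*88)
a=read_camera("side"); cv2.imwrite("pics/s3.png",cv2.resize(a[120:290,190:340,::-1],None,fx=3.5,fy=3.5,interpolation=2)); print(get_time())
```

```text
[[0.6262 0.3189]
 [0.5563 0.0962]
 [0.4178 0.1371]
 [0.4881 0.3646]] [0.1455 0.2334 0.1445 0.2381] [0.5221 0.2292]
bay [0.5389 0.2832] 72.69241627149177
div mid [0.5217 0.2325]
side rect (array([0.5146, 0.2011]), (275.302978515625, 144.6795654296875), 72.8702163696289)
[-0.3676  0.2541 -3.8529] [ 0.0089  0.1656 -0.014 ] 11.99886445917927
29.8667
```

View pics/s3.png

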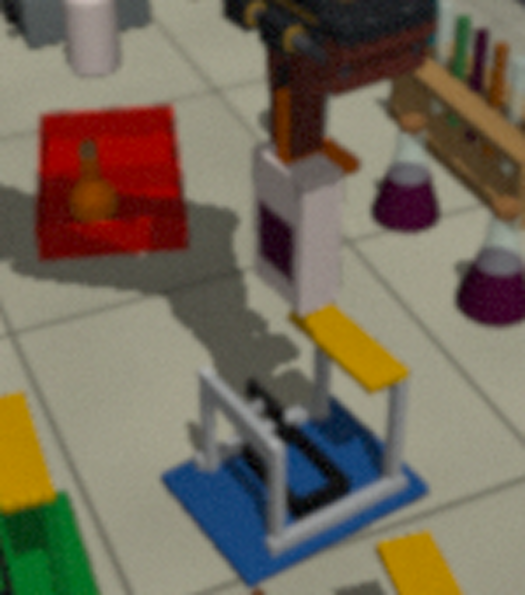

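The cassette hangs free and upright, with the dock empty below it (side view). The tray measures 146 x 235 mm with its bay at (0.539, 0.284); the divider check agrees within 4 mm. The side-view rectangle was inflated by the visible wall sides, so I only use its yaw, which agrees. I'll turn it so the jaws open along tray x and the hook points away from the divider.

Run:
```python
from h import *
np.set_printoptions(precision=4,suppress=True)
B=np.array([.539,.284]); q=R2q(down(np.radians(-17.3)))
move_pose([*B,.31],q); wait(.2); print(get_joint_pos(),get_tcp_pos(),get_time())
movel([*B,.15],v=.1); wait(.2)
im=read_camera("top"); cv2.imwrite("pics/t4.png",cv2.resize(im[130:280,60:230,::-1],None,fx=3.5,fy=3.5,interpolation=2))
im=read_camera("side"); cv2.imwrite("pics/s4.png",cv2.resize(im[100:220,160:290,::-1],None,fx=4,fy=4,interpolation=2))
print(ft(),get_time())
```

```text
[ 0.464   0.3146  1.5809 -0.0001  1.246   0.7674] [0.5394 0.2832 0.31  ] 31.95
(array([-0.0684,  0.2616, -3.7802]), array([-0.0693,  0.0845,  0.0033])) 34.0833
```

View pics/t4.png

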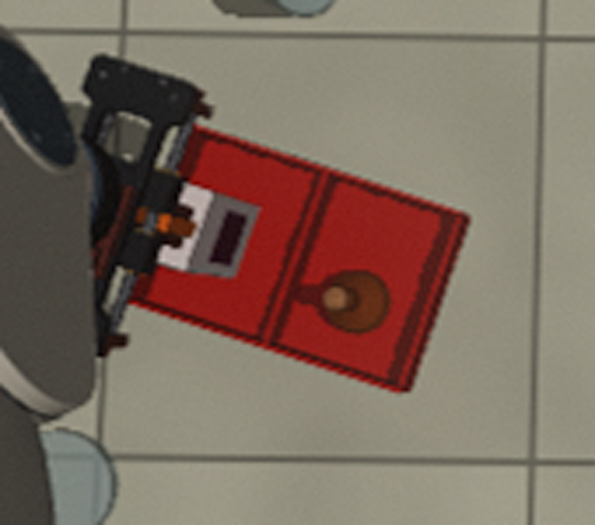

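View pics/s4.png

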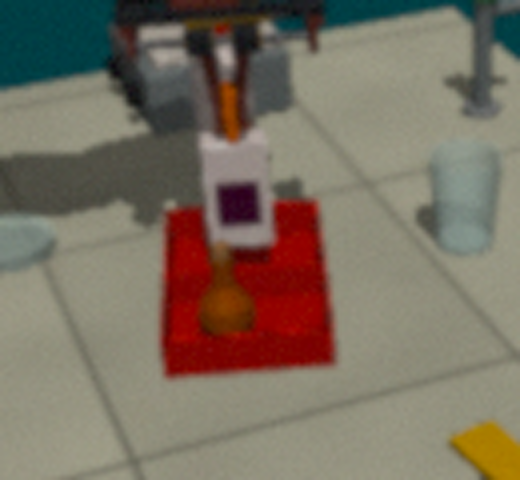

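The cassette hangs over the empty half, aligned with it (top crop about (205,240), side crop about (238,205)). Flask and beaker are untouched. Lowering to contact now.

Run:
```python
from h import *
np.set_printoptions(precision=4,suppress=True)
B=np.array([.539,.284])
movel([*B,.125],v=.06); 
h=movel([*B,.112],v=.015,until_force=2); p=get_tcp_pos(); print(h,p,ft())
if p[2]<.123 and h:
    movel([*B,p[2]-.0005],v=.01); print(ft())
im=read_camera("side"); cv2.imwrite("pics/s5.png",cv2.resize(im[100:220,160:290,::-1],None,fx=4,fy=4,interpolation=2)); print(get_time())
```

```text
True [0.5392 0.2841 0.118 ] (array([0.0382, 0.471 , 5.6559]), array([-0.0343,  0.1592,  0.0185]))
(array([-1.1243, -0.0953,  5.4125]), array([-0.0611,  0.2679,  0.0047]))
35.7
```

View pics/s5.png

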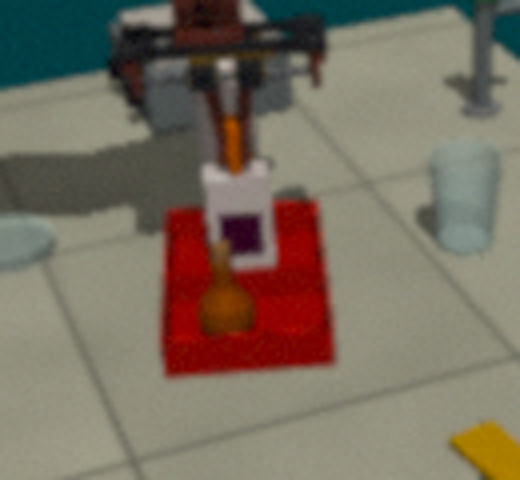

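Contact came at TCP z = 0.118, exactly the expected height for standing on the floor, and the picture shows it upright in the bay. Releasing.

Run:
```python
from h import *
np.set_printoptions(precision=4,suppress=True)
command_gripper(.5); wait(.3); p=get_tcp_pos(); print(ft(),get_grip_width())
movel([p[0],p[1],.30],v=.12); move_pose([.42,.12,.40],get_ee_rot()); wait(.3)
im=read_camera("top"); cv2.imwrite("pics/t6.png",im[:,:,::-1]); a=im[130:270,70:220,::-1]
im=read_camera("side"); cv2.imwrite("pics/s6.png",im[:,:,::-1]); b=im[100:220,160:290,::-1]
cv2.imwrite("pics/f6.png",np.hstack([cv2.resize(a,(400,400),interpolation=2),cv2.resize(b,(400,400),interpolation=2)])); print(ft(),get_time())
```

```text
(array([ 0.0687, -0.5728,  0.3164]), array([-0.0275,  0.0913,  0.0018])) 0.5048099337499107
(array([-0.4241,  0.0568,  0.1566]), array([-0.0334,  0.0837, -0.0014])) 39.825
```

View pics/f6.png

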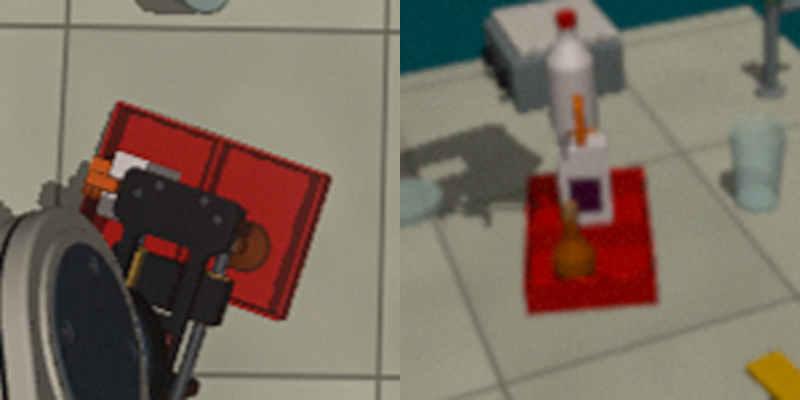

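The side crop shows the cassette standing free and upright, with the fin tip at about full-image pixel (218.5,129). One quick numeric check, then I hand in.

Run:
```python
from h import *
K,T=camT("side"); P=onplane([(218.5,130)],K,T,.159)[0]
a=np.radians(-17.3); d=P[:2]-[.539,.284]; print(P, d@[np.cos(a),np.sin(a)], d@[-np.sin(a),np.cos(a)])
A,B=cv2.imread("pics/side0.png"),cv2.imread("pics/s6.png")
for n,(r0,r1,c0,c1) in dict(conA=(150,190,293,320),conB=(175,215,318,345),beaker=(130,168,265,288)).items(): print(n,np.abs(A[r0:r1,c0:c1].astype(int)-B[r0:r1,c0:c1]).mean())
job_done(); print(get_time())
```

```text
[0.54118127 0.27374606 0.159     ] 0.005131853886668369 -0.009141405311818512
conA 2.333641975308642
conB 2.387962962962963
beaker 1.921434019832189
the job is handed in; nothing more can be done
the job is handed in; nothing more can be done
```

The white cassette is out of the blue dock and standing upright, released, in the empty half of the red tray. I handed the job in at about 40 s on the robot's clock (limit 70 s); no verdict is reported.

- **Lean and lift:** I gripped the fin, raised the cassette about 1 mm off the socket floor and leaned it back. The pad engaged at about 0.083 rad. I stopped at 0.14 rad and 9.5 N, with the pad about 3.7 mm in. The lift stayed leaned, and the forces fell to the bare weight (3.7 N, 0.38 kg) as it came clear. The tool force I sampled never passed about 10.5 N, against the 18 N limit.
- **Placing:** The floor was felt at the expected height (tool tip at z = 0.118 m), with a brief contact force of about 9 N before I let go.
- **Last checks:** A side picture taken after release shows the cassette upright and clear of the gripper. The fin tip measured about 5 mm from the bay's centre along x and 9 mm along y, well inside tolerance. The side-view patches around the conical flasks and beaker differ from the first picture only by noise. The amber flask looks unmoved by eye.
- **What disagreed:**
  - A small side force of up to 1.9 N appeared while leaning.
  - The arm gave about 1.3 mm under load, so the lean was slightly less than commanded.
  - The tray rectangle from the side view came out 45 mm too long because it included the wall sides, so I used only its angle.

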